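# Part a gear housing's dowelled cover with a wedge, end by end

## Task

The bolts are out of the small gear housing's cover, but it still sits tight on its two dowels. Take the double-ended nylon wedge and work it into the pry slot at one end and then the other, in turn, so that the cover comes up evenly until both ends stand about 4 mm open and it is level again; a cocked cover binds and its seat gets marred, so ease off and change ends as soon as the push stiffens. Lift it with the wedge only, not with the hand, leave the other things where they are, and lay the wedge flat on the bench when you are done.

Things in the scene. Friction and masses are not known exactly. Their poses are not given: they have to be found in the camera images.
- housing: Lower half of a small grey cast gear housing, bolted down: foot 152 x 84 mm, 9 mm thick, hex bolts 17 mm high. Origin under its centre on the bench; z up, x along its length, +x to the robot's left, +y (shaft stub) towards the robot. Flat parting face 40 mm above the bench. A pry slot is open at each end, x = +58 and -58 mm.
- slot_left (a point): Mouth of the left pry slot: middle of its floor, under the cover's lip, x = +58, z = 40 mm of the housing. The slot is 40 mm wide, 4 mm high while the cover is seated, and 40 mm deep (inwards, -x). The floor is the flat parting face; outside the lip it runs on for 2 mm and a small bevel.
- slot_right (a point): The same at the right end, x = -58 mm of the housing; that slot runs inwards along +x.
- cover: Upper half, the cover: 112 x 80 mm flange, domed, top of its hex breather plug 73 mm above the bench; over each slot a rounded lip, edge radius 2.5 mm, 36 mm wide, 58 mm from the centre. Too wide to grip, 0.35 kg. Origin on the parting face, 44 mm from the centre towards +x; axes as the housing's. Over 24 N from the wedge, or one end leading by 4 mm, mars its seat.
- dowel_left (a joint): How far the cover's left end (x = +44 mm of the housing) has risen on its tight dowel, m: 0 seated, at most 0.009. It stays where it was raised, but springs back by up to 1.5 mm when the wedge is drawn from a bound cover.
- dowel_right (a joint): The same for the right end (x = -44 mm). With the cover level an end takes 8 to 18 N at its lip to rise, and some 3 N more for every mm by which it then leads the other: the cocked cover binds. Which end is tighter, and by how much, differs every time; it cannot be seen, only felt.
- wedge: White nylon wedge with a blade at both ends, lying flat at the left: 120 x 24 mm, 0.07 kg. Origin: centre of its underside; x along its length, z up; same either way round. Blades 24 mm wide, edges at x = +60 and -60 mm; lower face flat, 10 mm above the underside; upper face slopes at 14 degrees from 1.5 mm thickness at the edge to 12.7 mm at the block.
- wedge_grip (a point): Where to grip: 23 mm above the wedge's underside, in its middle block, 30 mm long, 24 mm wide (along y, grip across this), 30 mm tall. With a blade sliding on the slot floor (friction 0.15) the push along it is about 0.43 of its lift on the lip. Contact and grip give 1 to 2 mm before the lip moves. The vice nearby is 85 mm tall.
- bolt_1: Steel M12 bolt, 21 x 18 x 50 mm, standing on its head near the bench's front edge; bystander. Origin under its centre.
- bolt_2: A second, equal bolt beside it; bystander.
- scraper: Flat white plastic scraper, 174 x 22 x 8 mm, lying behind the wedge; bystander, not the tool for this job. Origin under its centre.

How it is judged (in metres and radians):
On the way, in this order (a step that is already met when the one before it is completed fails the run):
1. one end of the cover is started: lifted more than 1 mm (value of joint any of dowel_left, dowel_right above 0.001 m), for 0.1 s.
2. the other end has followed: both ends lifted more than 1 mm (value of joint each of dowel_left, dowel_right above 0.001 m), for 0.1 s.
At the end, for the whole second after the job is handed in: Both ends of the cover stand at least 3.6 mm above their seated height and it is level within 0.025 rad (about 2 mm between the dowels); the wedge lies flat (within 4 mm and 0.08 rad) and still on the bench (value of joint each of dowel_left, dowel_right above 0.0036 m and angle between cover's own z axis and vertical below 0.025 rad and height (world z) of wedge below 0.004 m and angle between wedge's own z axis and vertical below 0.08 rad and linear speed of wedge below 0.01 m/s); the robot touches nothing.
It fails at once if the wedge presses on the cover with more than 24 N (its seat is marred) (contact force between wedge and cover above 24 N).
It fails at once if the cover is cocked by more than 0.045 rad (4 mm between the dowels) (angle between cover's own z axis and vertical above 0.045 rad).
It fails at once if the hand bears on the cover with more than 6 N (contact force between any of the fingers, the arm and cover above 6 N).
It fails at once if a bystander (bolt or scraper) is moved by more than 30 mm (distance of any of bolt_1, bolt_2, scraper from where it was at the start of the episode above 0.03 m).
It also fails if it takes over 72 s, if anything falls off the work surface, if the arm or the gripper's body presses on something with over 40 N, if the wrist force passes 120 N, or if a joint passes its speed limit or range.

## Robot

A 6-joint arm with a two-finger parallel gripper is mounted at the origin on a cart in front of the work surface, level with it; the furniture and walls round the work are solid. World frame = base frame: x ahead of the robot, y to its left, z up, the work surface at z = 0. Lengths are in mm, angles in degrees, forces in N, time in s.
With the tool pointing down it reaches from about 350 to 850 mm from the base axis. Payload 8.1 kg.
Tool frame: the origin (TCP) lies at the very end of the fingers, on their centre line; the grasp point (between the pads) lies 19 mm behind it (r.grip_point_offset is the distance from the TCP to the grasp point, in mm); z points along the fingers, y is the line along which they close (so a half turn about z gives the same grasp; the last joint's range is limited). The gripper opens to 85 mm and grips with 20 to 120 N. Pads are 22 mm wide; open, the fingers measure 114 mm over their backs; the gripper's body (76 mm by 85 mm) begins 54 mm behind the grasp point. The pads swing forward as they close: fully open they stand 13 mm farther back than shut.
Start: joints at [71.081, 7.471, 85.268, -0, 87.261, -4.893], TCP at [145.395, 582.122, 231.292] pointing down, gripper open.
Joint ranges: [-169.43, 169.43], [-51.17, 129.36], [1.28, 143.12], [-76.62, 256.62], [0, 156.53], [-152.29, 152.29]. Speed limits (degrees/s): [136.94, 136.94, 159.86, 180, 180, 180].

## Interface

Orientations are given as [roll, pitch, yaw] about the fixed x, y, z axes, in that order (R = Rz(yaw) Ry(pitch) Rx(roll)).
In Python, from bench import status, eyes, r gives the robot as it stands.
- The arm moves only by the shell command python3 -m handwheel 'ROWS' [FORCE]. ROWS is a JSON object whose one key "series" holds a list that holds one entry, the list of rows, each a list of 7 numbers: the shift along the tool's x, y, z in cm, then the turn, a rotation vector about the tool's x, y, z in rad, then the opening, from 0 (shut) to 1 (fully open). In form: {"series": [[[tx, ty, tz, rx, ry, rz, claw], ...]]}. A call has 1 to 12 rows; each row is the pose to reach, as a shift and turn from the pose commanded when the call began, along the tool's axes at that moment; what a row does not reach only later rows make up. A row lasts 1/8 s, in which the tool goes at most 62.5 mm and 10.7 degrees, less where a joint would pass 70% of its speed; a pose out of reach is approached as far as the arm can. A call with a gripper value outside its range is refused whole. The fingers move at their own pace and stop on an object; FORCE is the grip in N (left out, the last holds). Time passes only in rows, so rows that repeat a pose let the fingers close. It gives the time, the measured TCP pose, the force, the opening and the grip force at its end, in the units of the state.
- status.sense(): the state, without advancing time (a new reading comes with each control period).
- eyes.snapshot(name): name is "scene" or "top" or "wrist"; returns a dict with "img" (400x640x3 uint8, red, green, blue), "mtx" (3x3 intrinsics, pixels), "R" (3x3) and "t" (3): a world point X has camera coordinates R X + t. Camera axes: x right, y down, z forward; pixel columns grow to the right and rows downward; lengths in mm; the calibration is good to about 2 mm. A picture is of the moment at which its call begins. There is no depth.
- r.hand_in(): hands the job in; it is judged then, once.
The state is a dict: "time": time; "joint_pos": joint angles; "qd": joint speeds; "joint_efforts": joint torques, N m; "tool_pos": TCP position; "tcp_rot": TCP orientation; "ft_force": force on the tool from outside, world axes, zero at the start; "wrist_torque": the same for the moment, N m; "finger_gap": finger opening in mm; "grip_force": force on a finger pad.
Only numpy, scipy, OpenCV 4.12 (cv2) and the standard library are available. Lean on these libraries where they do the work, as an engineer would, in place of code of your own. Each camera call takes 0.05 s, during which the arm holds its last target. There are 200 camera calls.

## Working session

There is one attempt and no reset: what is moved stays moved. The work goes in short steps, Python scripts to look and compute and a shell command to move; the robot and the scene stay as the last step left them, time stands still between calls to the robot, and variables do not carry over. Pictures are saved under pics/ and viewed, at most 10 in all, crops included, and the job is handed in when it is done.

```bash
ls; mkdir -p pics; python3 - <<'E'
from bench import status, eyes, r
import cv2, numpy as np
s=status.sense();print({k:np.round(v,2).tolist() for k,v in s.items()}, r.grip_point_offset)
ims=[]
for n in("scene","top","wrist"):
    d=eyes.snapshot(n);np.savez(f"{n}0.npz",**d);cv2.imwrite(f"pics/{n}0.png",d["img"][...,::-1]);print(n,d["mtx"].round(1).tolist(),d["R"].round(3).tolist(),d["t"].round(1).tolist())
E
```

```text
pics
{'time': 0.0, 'joint_pos': [71.08, 7.51, 85.33, -0.0, 87.26, -4.89], 'qd': [-0.04, -0.04, 0.01, -0.07, 0.05, 0.02], 'joint_efforts': [0.0, -56.94, -50.06, 0.0, 0.01, -0.0], 'tool_pos': [145.2, 581.57, 230.22], 'tcp_rot': [-179.89, -0.01, 165.97], 'ft_force': [-0.05, -0.29, -0.52], 'wrist_torque': [-0.0, 0.02, 0.02], 'grip_force': 0.0, 'finger_gap': 85.03} 18.700000000000003
scene [[434.5, 0.0, 322.1], [0.0, 434.5, 202.5], [0.0, 0.0, 1.0]] [[-0.572, -0.82, 0.002], [-0.37, 0.255, -0.893], [0.732, -0.512, -0.45]] [364.0, 225.4, 723.8]
top [[446.2, 0.0, 323.9], [0.0, 446.2, 200.8], [0.0, 0.0, 1.0]] [[0.024, -1.0, -0.005], [-0.983, -0.023, -0.184], [0.183, 0.009, -0.983]] [51.1, 540.7, 1127.5]
wrist [[284.6, 0.0, 318.8], [0.0, 284.6, 200.8], [0.0, 0.0, 1.0]] [[0.243, 0.97, -0.002], [0.919, -0.229, 0.319], [0.309, -0.08, -0.948]] [-598.6, -42.6, 379.6]
```

View pics/top0.png

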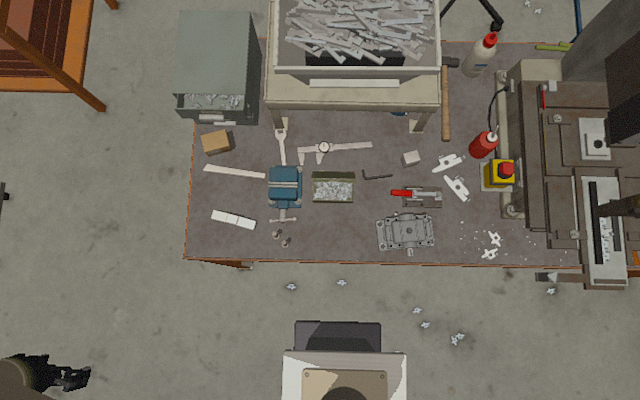

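View pics/scene0.png

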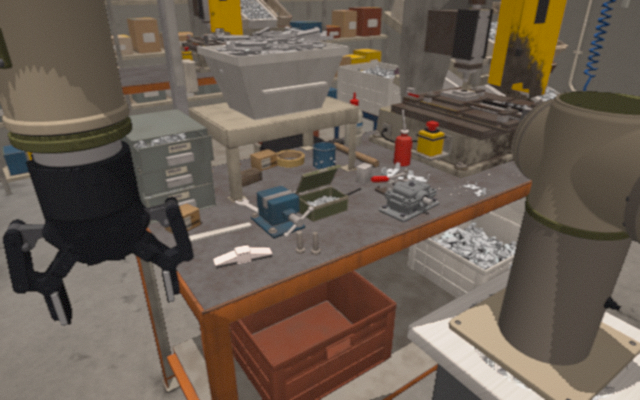

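The top view shows the wedge at about (233,219), the housing at about (406,231), and the vice at (284,190). The scraper is at (234,172) and the bolts are at (278,235) and (286,242). The scene view shows the wedge at (243,256) and the housing at (410,195).

```bash
cat > h.py <<'E'
import numpy as np, cv2
from bench import status, eyes, r
def load(n): return dict(np.load(n+".npz"))
def ray(d,p):
    v=d["R"].T@np.linalg.solve(d["mtx"],[p[0],p[1],1.]); return -d["R"].T@d["t"], v/np.linalg.norm(v)
def plane(d,p,z):
    c,v=ray(d,p); return c+v*(z-c[2])/v[2]
def tri(obs):
    A=np.zeros((3,3));b=np.zeros(3);L=[]
    for d,p in obs:
        c,v=ray(d,p);M=np.eye(3)-np.outer(v,v);A+=M;b+=M@c;L.append((c,v))
    X=np.linalg.solve(A,b);return X,[np.linalg.norm(np.cross(X-c,v)) for c,v in L]
def proj(d,X):
    q=d["mtx"]@(d["R"]@np.asarray(X,float)+d["t"]);return q[:2]/q[2]
def snap(n,tag):
    d=eyes.snapshot(n);np.savez(tag+".npz",**d);cv2.imwrite(f"pics/{tag}.png",d["img"][...,::-1]);return d
def st():
    s=status.sense();print(round(s["time"],2),np.round(s["tool_pos"],2),np.round(s["tcp_rot"],2),np.round(s["ft_force"],2),np.round(s["wrist_torque"],2),round(s["finger_gap"],1),round(s["grip_force"],1));return s
E
python3 - <<'E'
from h import *
t=load("top0");s=load("scene0");w=load("wrist0")
print("housing",plane(t,(406,231),40),"wedge",plane(t,(233,219),10))
for n,d,(x0,y0,x1,y1) in(("top",t,(205,200,262,235)),("scene",s,(205,240,280,272)),("wrist",w,(0,0,640,400))):
    im=d["img"].astype(int);m=((im.min(2)>185)).astype(np.uint8)
    k=np.zeros_like(m);k[y0:y1,x0:x1]=m[y0:y1,x0:x1]
    cs,_=cv2.findContours(k,cv2.RETR_EXTERNAL,cv2.CHAIN_APPROX_NONE)
    for c in cs:
        if cv2.contourArea(c)>60: print(n,cv2.contourArea(c),cv2.minAreaRect(c))
    
a=cv2.resize(s["img"][165:285,200:450],None,fx=3,fy=3,interpolation=cv2.INTER_CUBIC)[:,:,::-1]
b=cv2.resize(t["img"][195:265,370:445],None,fx=5,fy=5)[:,:,::-1]
cv2.imwrite("pics/c1.png",a[:360]);
E
```

```text
housing [ 465.58542155 -153.48749191   40.        ] wedge [490.79238802 309.69052112  10.        ]
top 113.5 ((245.95004272460938, 222.65000915527344), (16.127614974975586, 8.221921920776367), 18.434947967529297)
top 88.5 ((218.87306213378906, 215.4653778076172), (13.506691932678223, 7.981226921081543), 15.255120277404785)
scene 295.0 ((241.3599090576172, 252.41586303710938), (12.377729415893555, 57.06687927246094), 78.27488708496094)
wrist 978.5 ((16.999996185302734, 207.49998474121094), (33.99999237060547, 56.99999237060547), 0.0)
```

View pics/wrist0.png

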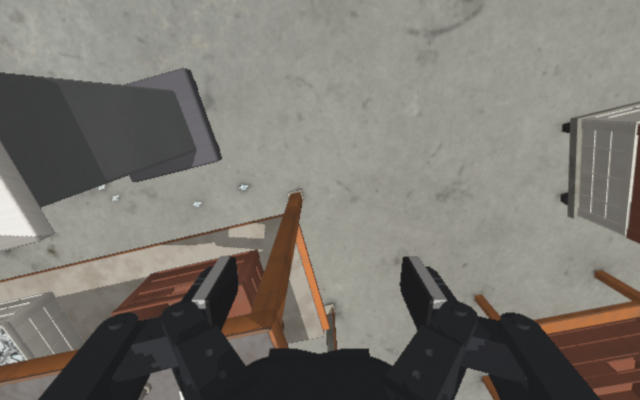

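The wrist view shows only the floor and the front of the bench. I'll go above the wedge first.

```bash
python3 -m handwheel '{"series": [[[-40.2,-18,3.1,0,0,1.588,1],[-40.2,-18,3.1,0,0,1.588,1],[-40.2,-18,3.1,0,0,1.588,1],[-40.2,-18,3.1,0,0,1.588,1],[-40.2,-18,3.1,0,0,1.588,1],[-40.2,-18,3.1,0,0,1.588,1],[-40.2,-18,3.1,0,0,1.588,1],[-40.2,-18,3.1,0,0,1.588,1],[-40.2,-18,3.1,0,0,1.588,1],[-40.2,-18,3.1,0,0,1.588,1],[-40.2,-18,3.1,0,0,1.588,1]]]}'
python3 -c "
from h import *
st();snap('wrist','w1')"
```

```text
time: 1.52
tool_pos: [491.6, 310.2, 200.2]
tcp_rot: [-180.0, 0.0, 75.1]
ft_force: [-0.0, -0.8, -1.2]
finger_gap: 85.3
grip_force: 0.0
1.52 [491.56 310.17 200.15] [-1.7999e+02  1.0000e-02  7.5130e+01] [-0.01 -0.78 -1.19] [-0.02  0.06 -0.  ] 85.3 0.0
```

View pics/w1.png

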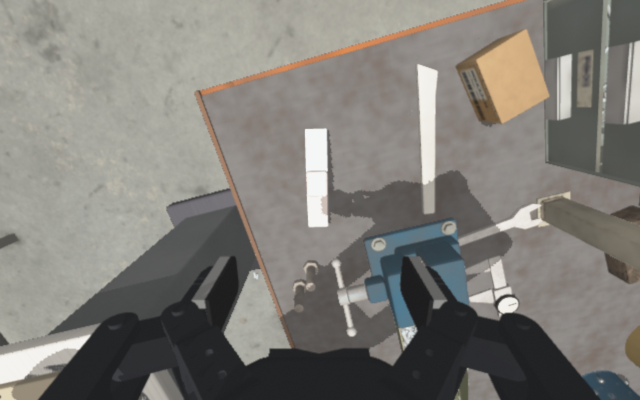

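The wedge is at columns 305–328, rows 128–227, lying parallel to the image columns. The bolts are at (311,268) and (299,287), and the scraper is at column 428. Next I'll view the housing.

```bash
python3 -m handwheel '{"series": [[[-40.3,8,-5,0,0,-0.26,1],[-40.3,8,-5,0,0,-0.26,1],[-40.3,8,-5,0,0,-0.26,1],[-40.3,8,-5,0,0,-0.26,1],[-40.3,8,-5,0,0,-0.26,1],[-40.3,8,-5,0,0,-0.26,1],[-40.3,8,-5,0,0,-0.26,1],[-40.3,8,-5,0,0,-0.26,1],[-40.3,8,-5,0,0,-0.26,1]]]}'
python3 -c "
from h import *
st();snap('wrist','w2')"
python3 -m handwheel '{"series": [[[-10,0,0,0,0,0,1],[-10,0,0,0,0,0,1],[-10,0,0,0,0,0,1],[-10,0,0,0,0,0,1]]]}'
python3 -c "
from h import *
st();snap('wrist','w3')
a=cv2.imread('pics/w2.png');b=cv2.imread('pics/w3.png')
# side by side crops
def c(n,im):
    d=load(n);p=proj(d,(466,-153,40));x,y=int(p[0]),int(p[1]);print(n,p);x0=max(0,x-100);y0=max(0,y-75);print(x0,y0);o=cv2.resize(im[y0:y0+150,x0:x0+200],None,fx=4,fy=4,interpolation=cv2.INTER_CUBIC);return o[:,:]
c1=c('w2',a);c2=c('w3',b)
cv2.imwrite('pics/w2c.png',c1);cv2.imwrite('pics/w3c.png',c2)"
```

```text
time: 2.7
tool_pos: [464.6, -99.4, 250.2]
tcp_rot: [-180.0, -0.0, 89.9]
ft_force: [-1.1, -0.2, -0.2]
finger_gap: 84.9
grip_force: 0.0
2.7 [464.64 -99.35 250.21] [-1.800e+02 -3.000e-02  8.992e+01] [-1.06 -0.2  -0.17] [-0.02 -0.01  0.03] 84.9 0.0
time: 3.25
tool_pos: [464.7, -198.5, 250.0]
tcp_rot: [-180.0, -0.0, 90.0]
ft_force: [-0.0, 0.4, -1.1]
finger_gap: 85.6
grip_force: 0.0
3.25 [ 464.7  -198.48  250.  ] [-1.7997e+02 -5.0000e-02  8.9970e+01] [-0.01  0.42 -1.07] [ 0.02  0.06 -0.07] 85.6 0.0
w2 [318.85320569 212.64415057]
218 137
w3 [318.78528593 136.31195094]
218 61
```

View pics/w2c.png

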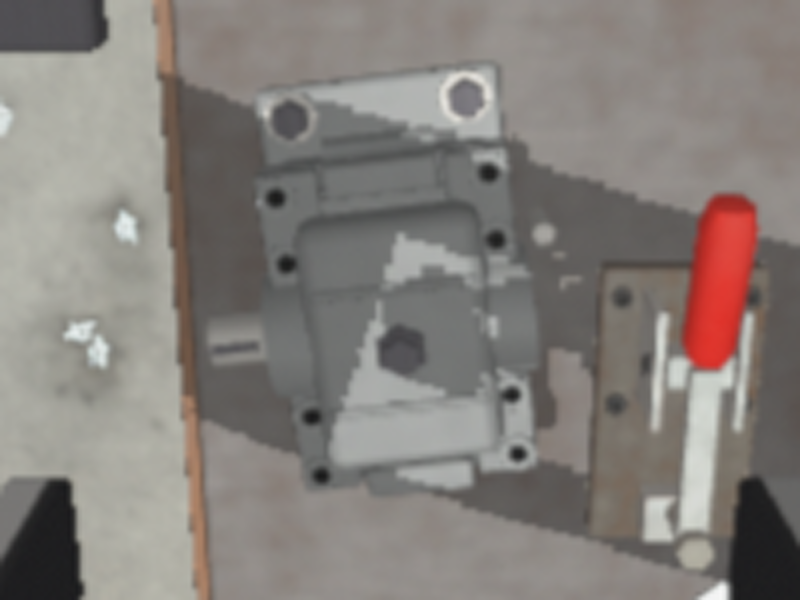

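View pics/w3c.png

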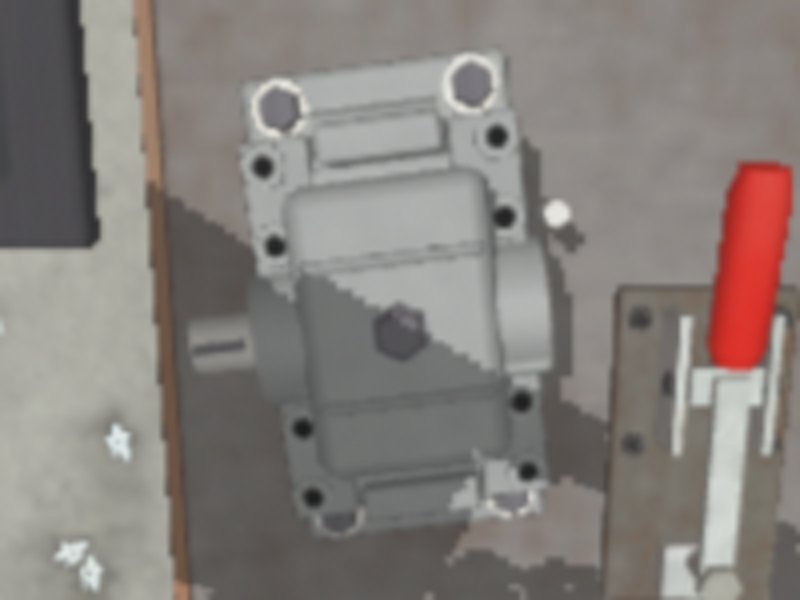

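In the crops the plug is at (401,349) in w2 and (401,332) in w3. All eight flange holes and the left foot bolts show in both, so I'll triangulate them.

```bash
python3 - <<'E'
from h import *
a=load("w2");b=load("w3")
A=[(401,349),(291,118),(466,97),(275,198),(488,173),(286,264),(496,239),(312,416),(511,395),(320,476),(518,453)]
B=[(401,332),(279,107),(471,82),(263,166),(497,135),(275,246),(504,216),(302,428),(522,402),(312,497),(529,471)]
f=lambda p,o:((p[0]+.5)/4-.5+o[0],(p[1]+.5)/4-.5+o[1])
P=[]
for p,q in zip(A,B):
    X,e=tri([(a,f(p,(218,137))),(b,f(q,(218,61)))]);P.append(X);print(X.round(1),np.round(e,2))
P=np.array(P);H=P[3:]
c=H.mean(0);L=H[[0,1,2,3]].mean(0);R=H[[4,5,6,7]].mean(0);v=(L-R)[:2];ys=(H[::2]-H[1::2]).mean(0)[:2]
print("centre",c,"yawx",np.degrees(np.arctan2(v[1],v[0])),"yaw from y",np.degrees(np.arctan2(ys[1],ys[0]))-90, "plug",P[0])
# wedge in w1
d=load("w1");m=(d["img"].min(2)>150).astype(np.uint8);m[:, :295]=0;m[:,340:]=0;m[:115]=0;m[240:]=0
cs,_=cv2.findContours(m,cv2.RETR_EXTERNAL,cv2.CHAIN_APPROX_NONE);k=max(cs,key=cv2.contourArea);print(cv2.boundingRect(k),cv2.minAreaRect(k))
# tip edge mids: rows profile
for y in range(124,232,6):
    x=np.where(m[y])[0]; print(y,(x.min(),x.max(),d["img"][y,x].mean().round()) if len(x) else None,end=' ')
E
```

```text
[ 464.9 -158.7   64.3] [0.1 0.1]
[427.3 -96.3  12.2] [0.26 0.26]
[486.6 -89.2  12.4] [0.08 0.08]
[ 425.6 -113.9   49.3] [0.13 0.13]
[ 491.9 -105.8   50.3] [0.12 0.12]
[ 428.2 -135.9   48.7] [0.1 0.1]
[ 494.8 -127.6   48.9] [0.09 0.09]
[ 434.7 -189.7   48.6] [0.17 0.17]
[ 501.3 -181.5   49.9] [0.24 0.24]
[ 437.2 -210.9   51.1] [0.02 0.02]
[ 504.2 -202.9   49.9] [0.18 0.18]
centre [ 464.73511187 -158.50671799   49.5880365 ] yawx 96.96590617498947 yaw from y -263.01180365128215 plug [ 464.86914808 -158.66248515   64.33683885]
(304, 128, 25, 100) ((316.3919982910156, 177.5029296875), (99.42314910888672, 22.424245834350586), 88.45184326171875)
124 None 130 (np.int64(304), np.int64(326), np.float64(240.0)) 136 (np.int64(305), np.int64(326), np.float64(244.0)) 142 (np.int64(305), np.int64(326), np.float64(244.0)) 148 (np.int64(305), np.int64(326), np.float64(243.0)) 154 (np.int64(305), np.int64(326), np.float64(243.0)) 160 (np.int64(305), np.int64(327), np.float64(239.0)) 166 (np.int64(305), np.int64(327), np.float64(239.0)) 172 (np.int64(306), np.int64(326), np.float64(231.0)) 178 (np.int64(306), np.int64(327), np.float64(238.0)) 184 (np.int64(306), np.int64(327), np.float64(238.0)) 190 (np.int64(306), np.int64(327), np.float64(237.0)) 196 (np.int64(306), np.int64(326), np.float64(228.0)) 202 (np.int64(307), np.int64(326), np.float64(230.0)) 208 (np.int64(307), np.int64(326), np.float64(229.0)) 214 (np.int64(307), np.int64(326), np.float64(235.0)) 220 (np.int64(308), np.int64(327), np.float64(242.0)) 226 (np.int64(308), np.int64(327), np.float64(219.0))
```

```bash
python3 - <<'E'
from h import *
a=load("w2");b=load("w3");t=load("top0");s=load("scene0")
f=lambda p,o:((p[0]+.5)/4-.5+o[0],(p[1]+.5)/4-.5+o[1])
pa,pb=f((401,349),(218,137)),f((401,332),(218,61))
print("plug@73",plane(a,pa,73).round(1),plane(b,pb,73).round(1))
for p,q in(((291,118),(279,107)),((466,97),(471,82))): print("bolt@17",plane(a,f(p,(218,137)),17).round(1),plane(b,f(q,(218,61)),17).round(1))
for d in(a,b): print(-d["R"].T@d["t"])
# plug in top & scene: dark blob near prediction
for n,d in(("top",t),("scene",s)):
    p=proj(d,(464.8,-158.6,70));x,y=p.round().astype(int);g=cv2.cvtColor(d["img"],cv2.COLOR_RGB2GRAY)[y-7:y+8,x-9:x+10]
    print(n,p);print(g)
E
```

```text
plug@73 [ 464.8 -154.9   73. ] [ 465.  -157.6   73. ]
bolt@17 [428.1 -95.3  17. ] [427.6 -96.6  17. ]
bolt@17 [486.4 -88.3  17. ] [486.2 -89.5  17. ]
[466.18320238 -17.87658689 391.92402634]
[ 466.21477386 -117.06150814  391.7347819 ]
top [410.0647187  229.98140306]
[[129 130 126 132 131 131 126 130 129 131 131 129 130 133 131 111 123 126
  125]
 [134 126 128 128 129 128 136 131 132 128 130 130 132 130 117 107 120 128
  126]
 [127 127 132 130 132 131 131 129 128 130 133 129 130 131 107 106 121 126
  127]
 [116 121 129 131 131 133 132 130 137 138 137 134 129 134 117 113 128 128
  126]
 [116 123 131 132 131 133 123 112 110 112 126 133 132 133 111 120 130 130
  130]
 [113 128 131 130 132 121  75  86  94  84 109 132 132 130 112 117 132 132
  133]
 [106 123 135 132 135 102  67  84  93  91  88 122 133 128 110 120 123 126
  132]
 [100 124 136 135 127  93  74  84  95  93  76 103 126 127 128 129 106 121
  131]
 [103 128 132 132 130  94  55  84  93  95  87 115 131 128 124 122 108 122
  133]
 [122 136 133 134 137 117  73  72  78  69  96 129 129 128 129 118 103 125
  130]
 [128 136 138 130 133 1
[... 932 characters left out ...]
 104  91  85  88 102 120 127 128 125 122 126
  130]
 [127 128 131 131 129 127 112  89  72  68  71  82 106 119 120 120 120 118
  118]
 [129 129 131 130 129 123 104  80  67  65  71  75  90 110 123 123 119 118
  119]
 [122 123 127 127 131 126 111  90  80  73  75  83  98 118 125 129 126 123
  125]
 [122 119 120 124 125 126 120 110 106  97  97 104 117 125 129 130 131 128
  130]
 [129 125 123 120 118 118 118 119 120 121 120 124 131 131 131 130 129 128
  127]
 [131 130 129 125 121 119 117 121 124 128 127 126 128 129 131 130 128 127
  126]
 [128 130 131 129 128 128 126 127 123 118 118 114 120 125 127 125 127 124
  123]
 [121 122 123 130 130 129 127 130 128 122 116 111 119 122 124 122 119 122
  125]]
```

```bash
python3 - <<'E'
from h import *
t=load("top0");s=load("scene0");d=load("w1")
print("plug top@73",plane(t,(409,230.2),73).round(1),"tri",tri([(t,(409,230.2)),(s,(411,184))]))
e1,e2=plane(d,(315.3,128),11),plane(d,(317.8,227.5),11)
c=(e1+e2)/2;v=e1-e2;yaw=np.degrees(np.arctan2(v[1],v[0]));print("wedge",e1,e2,np.linalg.norm(v),c,yaw)
T=status.sense();yw=np.radians(T["tcp_rot"][2]);dw=np.array([*c[:2],110])-T["tool_pos"]
tx=np.array([np.cos(yw),np.sin(yw)]);ty=np.array([np.sin(yw),-np.cos(yw)])
print("cm",dw[:2]@tx/10,dw[:2]@ty/10,-dw[2]/10,"rz",np.radians(T["tcp_rot"][2]-yaw))
E
```

```text
plug top@73 [ 463.8 -155.3   73. ] tri (array([ 463.95636429, -156.56986198,   68.37230334]), [np.float64(0.5775516886882283), np.float64(0.5775516886882707)])
wedge [503.82011157 365.90975469  11.        ] [474.95242933 246.8690264   11.        ] 122.49097137515076 [489.38627045 306.38939055  11.        ] 76.36876662425117
cm 50.475355308548025 2.4586703129135836 14.012985249246432 rz 0.23783904667111957
```

```bash
python3 -m handwheel '{"series": [[[50.5,2.5,5,0,0,0.238,1],[50.5,2.5,5,0,0,0.238,1],[50.5,2.5,5,0,0,0.238,1],[50.5,2.5,5,0,0,0.238,1],[50.5,2.5,5,0,0,0.238,1],[50.5,2.5,5,0,0,0.238,1],[50.5,2.5,5,0,0,0.238,1],[50.5,2.5,5,0,0,0.238,1],[50.5,2.5,14,0,0,0.238,1],[50.5,2.5,14,0,0,0.238,1],[50.5,2.5,14,0,0,0.238,1]]]}'
python3 - <<'E'
from h import *
st();d=snap('wrist','w4');d1=load("w1")
m=(d["img"].min(2)>150).astype(np.uint8)
cs,_=cv2.findContours(m,cv2.RETR_EXTERNAL,cv2.CHAIN_APPROX_NONE)
for k in cs:
    if cv2.contourArea(k)>150: print(cv2.boundingRect(k),cv2.minAreaRect(k))
print("pred tips",proj(d,(503.8,365.9,11)),proj(d,(475,246.9,11)),"ctr",proj(d,(489.4,306.4,30)))
E
```

```text
time: 4.68
tool_pos: [487.0, 305.5, 107.1]
tcp_rot: [-179.7, 0.2, 76.4]
ft_force: [-0.0, 0.0, 0.4]
finger_gap: 85.5
grip_force: 0.0
4.67 [487.01 305.47 107.09] [-179.71    0.23   76.41] [-0.03  0.05  0.45] [0.03 0.02 0.03] 85.5 0.0
(0, 376, 55, 24) ((27.553695678710938, 390.63763427734375), (19.753597259521484, 57.17537307739258), 79.99201965332031)
(471, 369, 11, 31) ((475.56707763671875, 384.1036376953125), (30.81039810180664, 7.951070785522461), 83.6598129272461)
(338, 306, 15, 40) ((344.81890869140625, 325.8407897949219), (39.76748275756836, 9.509615898132324), 81.11934661865234)
(520, 301, 41, 39) ((542.5294799804688, 322.61767578125), (37.350486755371094, 38.56315994262695), 75.96376037597656)
(222, 295, 40, 70) ((237.27748107910156, 331.14208984375), (67.57034301757812, 27.649473190307617), 68.74949645996094)
(506, 231, 119, 55) ((562.231689453125, 258.1971130371094), (33.34884262084961, 119.8404769897461), 79.04593658447266)
(305, 129, 32, 132) ((320.5, 194.5), (131.0, 31.0), 90.0)
(463, 41, 34, 205) ((478.8470153808594, 143.29647827148438), (30.222721099853516, 204.08412170410156), 1.3219757080078125)
(0, 0, 422, 360) ((127.86180877685547, 86.17579650878906), (259.6339111328125, 553.1865234375), 48.4752311706543)
pred tips [320.08135219 129.22714232] [319.89767472 261.51331399] ctr [319.95900572 208.0912304 ]
```

View pics/w4.png

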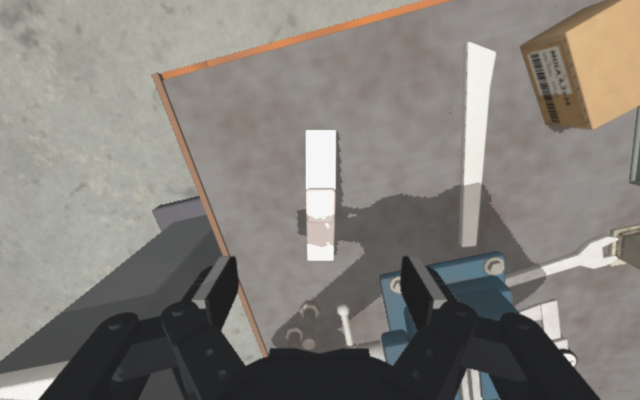

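The wedge is at columns 305–337, rows 129–261. It is centred on the tool line and aligned with it, and its tips project where predicted, at rows 129 and 261. I'll descend and grip.

```bash
python3 -m handwheel '{"series": [[[0,0,5,0,0,0,0.6],[0,0,9,0,0,0,0.6],[0,0,10.5,0,0,0,0.6],[0,0,10.5,0,0,0,0.6],[0,0,10.5,0,0,0,0.6],[0,0,10.5,0,0,0,0.1],[0,0,10.5,0,0,0,0.1],[0,0,10.5,0,0,0,0.1],[0,0,10.5,0,0,0,0.1],[0,0,10.5,0,0,0,0.1],[0,0,10.5,0,0,0,0.1]]]}' 80
python3 -c "
from h import *
st()"
```

```text
time: 6.1
tool_pos: [491.8, 305.8, 7.2]
tcp_rot: [179.9, -0.1, 76.3]
ft_force: [-2.5, -0.3, 6.0]
finger_gap: 22.6
grip_force: 79.5
6.1 [491.76 305.76   7.23] [ 1.7988e+02 -1.1000e-01  7.6250e+01] [-2.55 -0.28  6.03] [-0.07  0.29  0.03] 22.6 79.5
```

```bash
python3 -m handwheel '{"series": [[[0,0,0,0,0,0,0.1],[0,0,0,0,0,0,0.1]]]}'; python3 -m handwheel '{"series": [[[0,0,-5,0,0,0,0.1],[0,0,-11,0,0,0,0.1],[0,0,-15,0,0,0,0.1],[0,0,-15,0,0,0,0.1],[0,0,-15,0,0,0,0.1]]]}'
python3 - <<'E'
from h import *
st();d=snap('wrist','w5')
T=status.sense();c=np.array([464.4,-156.3]);h=np.radians(97);hx=np.array([np.cos(h),np.sin(h)])
tgt=c+hx*140
yw=np.radians(76.37);dw=tgt-np.array([489.4,306.4])
tx=np.array([np.cos(yw),np.sin(yw)]);ty=np.array([np.sin(yw),-np.cos(yw)])
print(tgt,"cm",dw@tx/10,dw@ty/10,"rz",np.radians(76.37-97))
E
```

```text
time: 6.35
tool_pos: [491.8, 305.8, 7.2]
tcp_rot: [179.9, -0.1, 76.3]
ft_force: [-1.0, 0.3, 8.1]
finger_gap: 22.0
grip_force: 79.5
time: 6.98
tool_pos: [490.2, 304.9, 154.9]
tcp_rot: [-180.0, 0.0, 76.2]
ft_force: [-1.0, -0.2, -2.0]
finger_gap: 22.7
grip_force: 78.6
6.97 [490.19 304.87 154.87] [-1.7998e+02  2.0000e-02  7.6250e+01] [-0.96 -0.19 -2.02] [-0.07  0.01 -0.04] 22.7 78.6
[447.33829192 -17.34353877] cm -32.45380749020751 3.5413332526718784 rz -0.3600614246864301
```

View pics/w5.png

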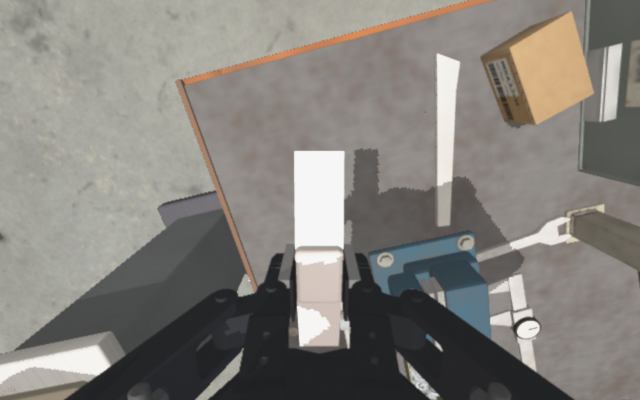

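The wedge is gripped straight, with its blade at columns 294–344 and its tip at row 151. I'll move it in front of the left slot.

```bash
python3 -m handwheel '{"series": [[[-32.5,3.5,0,0,0,-0.36,0.1],[-32.5,3.5,0,0,0,-0.36,0.1],[-32.5,3.5,0,0,0,-0.36,0.1],[-32.5,3.5,0,0,0,-0.36,0.1],[-32.5,3.5,0,0,0,-0.36,0.1],[-32.5,3.5,0,0,0,-0.36,0.1],[-32.5,3.5,6,0,0,-0.36,0.1],[-32.5,3.5,11.7,0,0,-0.36,0.1],[-32.5,3.5,11.7,0,0,-0.36,0.1],[-32.5,3.5,11.7,0,0,-0.36,0.1]]]}'
python3 - <<'E'
from h import *
st();d=snap('scene','s1')
p=proj(d,(464,-120,45)).astype(int);print(p)
cv2.imwrite('pics/s1c.png',cv2.resize(d["img"][p[1]-45:p[1]+45,p[0]-80:p[0]+40,::-1],None,fx=6,fy=6,interpolation=cv2.INTER_CUBIC))
E
```

```text
time: 8.28
tool_pos: [447.5, -18.9, 39.1]
tcp_rot: [-180.0, -0.0, 96.9]
ft_force: [0.9, -0.5, -0.4]
finger_gap: 22.6
grip_force: 78.8
8.28 [447.46 -18.94  39.13] [-179.98   -0.     96.88] [ 0.93 -0.52 -0.45] [-0.05 -0.06 -0.01] 22.6 78.8
[399 195]
```

View pics/s1c.png

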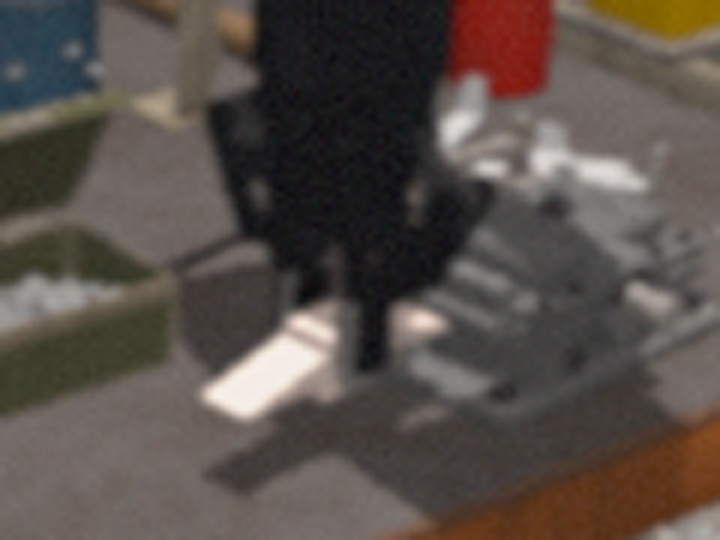

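The wedge stands just outside the left slot, and its near blade points at the cover's end. I'll advance gently.

```bash
python3 -m handwheel '{"series": [[[-1.2,0,0,0,0,0,0.1],[-1.8,0,0,0,0,0,0.1],[-2.1,0,0,0,0,0,0.1],[-2.3,0,0,0,0,0,0.1],[-2.5,0,0,0,0,0,0.1],[-2.5,0,0,0,0,0,0.1],[-2.5,0,0,0,0,0,0.1]]]}'
python3 -m handwheel '{"series": [[[0,0,0.06,0,0,0,0.1],[0,0,0.12,0,0,0,0.1],[0,0,0.12,0,0,0,0.1]]]}'
```

```text
time: 9.2
tool_pos: [450.1, -43.6, 38.2]
tcp_rot: [-180.0, -0.0, 96.9]
ft_force: [-0.6, -1.1, -0.2]
finger_gap: 22.8
grip_force: 78.8
time: 9.57
tool_pos: [450.2, -43.7, 37.1]
tcp_rot: [180.0, 0.0, 96.9]
ft_force: [0.1, -0.7, -1.2]
finger_gap: 22.4
grip_force: 78.8
```

```bash
python3 -m handwheel '{"series": [[[0,0,0.04,0,0,0,0.1],[0,0,0.08,0,0,0,0.1],[0,0,0.08,0,0,0,0.1]]]}'; python3 -m handwheel '{"series": [[[0,0,0.04,0,0,0,0.1],[0,0,0.08,0,0,0,0.1],[0,0,0.08,0,0,0,0.1]]]}'
```

```text
time: 9.95
tool_pos: [450.7, -43.9, 36.8]
tcp_rot: [179.9, 0.0, 96.9]
ft_force: [-0.1, -0.2, 3.6]
finger_gap: 22.4
grip_force: 79.3
time: 10.32
tool_pos: [451.2, -44.0, 36.5]
tcp_rot: [179.9, 0.0, 96.9]
ft_force: [-0.3, 0.3, 8.2]
finger_gap: 22.1
grip_force: 80.0
```

```bash
python3 -m handwheel '{"series": [[[-0.2,0,-0.1,0,0,0,0.1],[-0.4,0,-0.1,0,0,0,0.1],[-0.5,0,-0.1,0,0,0,0.1],[-0.5,0,-0.1,0,0,0,0.1]]]}'; for i in 1; do python3 -m handwheel '{"series": [[[-0.1,0,0,0,0,0,0.1],[-0.2,0,0,0,0,0,0.1],[-0.2,0,0,0,0,0,0.1]]]}'; done
```

```text
time: 10.82
tool_pos: [451.2, -49.0, 36.8]
tcp_rot: [180.0, 0.0, 96.9]
ft_force: [-0.4, -0.1, 5.8]
finger_gap: 22.3
grip_force: 79.5
time: 11.2
tool_pos: [451.5, -51.0, 36.8]
tcp_rot: [180.0, 0.0, 96.9]
ft_force: [0.3, -0.2, 6.0]
finger_gap: 22.4
grip_force: 79.5
```

```bash
python3 -m handwheel '{"series": [[[-0.1,0,-0.06,0,0,0,0.1],[-0.2,0,-0.06,0,0,0,0.1],[-0.2,0,-0.06,0,0,0,0.1]]]}'; python3 -m handwheel '{"series": [[[-0.1,0,0,0,0,0,0.1],[-0.2,0,0,0,0,0,0.1],[-0.2,0,0,0,0,0,0.1]]]}'
```

```text
time: 11.58
tool_pos: [451.2, -52.9, 37.0]
tcp_rot: [-180.0, 0.0, 96.9]
ft_force: [0.9, -0.7, 2.7]
finger_gap: 22.5
grip_force: 79.2
time: 11.95
tool_pos: [451.4, -54.5, 37.0]
tcp_rot: [-180.0, -0.0, 96.9]
ft_force: [-0.5, 2.5, 2.2]
finger_gap: 22.5
grip_force: 79.2
```

```bash
python3 -m handwheel '{"series": [[[-0.05,0,0,0,0,0,0.1],[-0.1,0,0,0,0,0,0.1],[-0.1,0,0,0,0,0,0.1]]]}'; python3 -m handwheel '{"series": [[[-0.05,0,0,0,0,0,0.1],[-0.1,0,0,0,0,0,0.1],[-0.1,0,0,0,0,0,0.1]]]}'
```

```text
time: 12.32
tool_pos: [451.5, -55.3, 37.0]
tcp_rot: [-180.0, -0.0, 96.9]
ft_force: [-1.1, 4.5, 3.7]
finger_gap: 22.6
grip_force: 79.3
time: 12.7
tool_pos: [451.6, -55.9, 37.0]
tcp_rot: [-180.0, -0.1, 96.9]
ft_force: [-1.4, 7.0, 4.5]
finger_gap: 22.1
grip_force: 79.4
```

```bash
python3 -m handwheel '{"series": [[[-0.05,0,0,0,0,0,0.1],[-0.05,0,0,0,0,0,0.1],[-0.05,0,0,0,0,0,0.1]]]}';  python3 -m handwheel '{"series": [[[-0.04,0,0,0,0,0,0.1],[-0.04,0,0,0,0,0,0.1],[-0.04,0,0,0,0,0,0.1]]]}'
```

```text
time: 13.08
tool_pos: [451.6, -56.2, 37.0]
tcp_rot: [-180.0, -0.1, 96.9]
ft_force: [0.3, 8.2, 4.9]
finger_gap: 22.7
grip_force: 79.5
time: 13.45
tool_pos: [451.7, -56.5, 37.0]
tcp_rot: [-180.0, -0.1, 96.9]
ft_force: [0.1, 9.2, 5.1]
finger_gap: 22.7
grip_force: 79.5
```

```bash
python3 -m handwheel '{"series": [[[-0.02,0,-0.05,0,0,0,0.1],[-0.02,0,-0.05,0,0,0,0.1],[-0.02,0,-0.05,0,0,0,0.1]]]}';  python3 -m handwheel '{"series": [[[-0.03,0,0,0,0,0,0.1],[-0.03,0,0,0,0,0,0.1],[-0.03,0,0,0,0,0,0.1]]]}'
```

```text
time: 13.82
tool_pos: [451.5, -56.6, 37.1]
tcp_rot: [-180.0, -0.1, 96.9]
ft_force: [0.4, 8.0, 1.6]
finger_gap: 22.6
grip_force: 78.9
time: 14.2
tool_pos: [451.5, -56.9, 37.1]
tcp_rot: [-180.0, -0.1, 96.9]
ft_force: [0.9, 7.9, 0.6]
finger_gap: 22.1
grip_force: 79.1
```

```bash
python3 -m handwheel '{"series": [[[-0.05,0,0,0,0,0,0.1],[-0.1,0,0,0,0,0,0.1],[-0.1,0,0,0,0,0,0.1]]]}';  python3 -m handwheel '{"series": [[[-0.05,0,0,0,0,0,0.1],[-0.1,0,0,0,0,0,0.1],[-0.1,0,0,0,0,0,0.1]]]}'
```

```text
time: 14.58
tool_pos: [451.4, -57.9, 37.1]
tcp_rot: [-179.9, -0.1, 96.9]
ft_force: [-0.5, 9.6, 2.5]
finger_gap: 22.5
grip_force: 79.2
time: 14.95
tool_pos: [451.5, -58.8, 37.1]
tcp_rot: [-179.9, -0.1, 96.9]
ft_force: [-0.4, 9.2, 1.9]
finger_gap: 22.3
grip_force: 79.2
```

The left end is rising at about 9.5 N push and is tight. I'll change ends now.

```bash
python3 -m handwheel '{"series": [[[0.5,0,0,0,0,0,0.1],[2,0,0,0,0,0,0.1],[5.2,0,0,0,0,0,0.1],[5.2,0,-2,0,0,0,0.1],[5.2,0,-6,0,0,0,0.1],[3,0,-6.5,0,0,0,0.1],[-3,0,-6.5,0,0,0,0.1],[-9,0,-6.5,0,0,0,0.1],[-15,0,-6.5,0,0,0,0.1],[-21,0,-6.5,0,0,0,0.1],[-24.4,0,-6.5,0,0,0,0.1],[-24.4,0,-6.5,0,0,0,0.1]]]}'; python3 -m handwheel '{"series": [[[0,0,4,0,0,0,0.1],[0,0,6.43,0,0,0,0.1],[0,0,6.43,0,0,0,0.1],[0,0,6.43,0,0,0,0.1]]]}'; python3 -c "
from h import *
s=st();d=s['tool_pos'][:2]-np.array([464.4,-156.3]);h=np.radians(97);print(d@[np.cos(h),np.sin(h)],d@[-np.sin(h),np.cos(h)])"
```

```text
time: 16.45
tool_pos: [481.3, -304.0, 102.3]
tcp_rot: [-180.0, 0.0, 96.7]
ft_force: [-0.2, 0.1, -1.9]
finger_gap: 22.3
grip_force: 78.8
time: 16.95
tool_pos: [482.1, -301.8, 39.4]
tcp_rot: [180.0, 0.0, 96.9]
ft_force: [0.3, -0.1, -0.5]
finger_gap: 22.3
grip_force: 78.8
16.95 [ 482.11 -301.79   39.38] [1.7996e+02 4.0000e-02 9.6920e+01] [ 0.27 -0.09 -0.48] [ 0.02 -0.02 -0.03] 22.3 78.8
-146.56126604307968 0.1536410326270348
```

```bash
python3 -m handwheel '{"series": [[[1,0,0.03,0,0,0,0.1],[2,0,0.03,0,0,0,0.1],[2,0,0.03,0,0,0,0.1],[2.4,0,0.03,0,0,0,0.1],[2.7,0,0.03,0,0,0,0.1],[3,0,0.03,0,0,0,0.1],[3,0,0.03,0,0,0,0.1]]]}'; python3 -m handwheel '{"series": [[[0.2,0,0.06,0,0,0,0.1],[0.4,0,0.12,0,0,0,0.1],[0.4,0,0.12,0,0,0,0.1]]]}'
```

```text
time: 17.82
tool_pos: [477.7, -272.3, 37.9]
tcp_rot: [-180.0, -0.0, 96.9]
ft_force: [-1.2, 0.0, -1.2]
finger_gap: 22.2
grip_force: 78.8
time: 18.2
tool_pos: [477.6, -268.6, 37.1]
tcp_rot: [180.0, 0.0, 96.9]
ft_force: [-0.4, 0.6, 2.3]
finger_gap: 22.0
grip_force: 79.2
```

```bash
python3 -m handwheel '{"series": [[[0.2,0,-0.01,0,0,0,0.1],[0.4,0,-0.01,0,0,0,0.1],[0.4,0,-0.01,0,0,0,0.1]]]}'; python3 -m handwheel '{"series": [[[0.1,0,0,0,0,0,0.1],[0.2,0,0,0,0,0,0.1],[0.2,0,0,0,0,0,0.1]]]}'; python3 -m handwheel '{"series": [[[0.1,0,0,0,0,0,0.1],[0.15,0,0,0,0,0,0.1],[0.15,0,0,0,0,0,0.1]]]}'
```

```text
time: 18.58
tool_pos: [477.0, -264.4, 37.1]
tcp_rot: [180.0, -0.0, 96.9]
ft_force: [1.3, 0.6, 2.9]
finger_gap: 22.6
grip_force: 79.3
time: 18.95
tool_pos: [476.7, -262.6, 37.1]
tcp_rot: [180.0, 0.0, 96.9]
ft_force: [0.2, -0.2, 4.5]
finger_gap: 22.5
grip_force: 79.4
time: 19.32
tool_pos: [476.5, -261.1, 37.0]
tcp_rot: [180.0, 0.0, 96.9]
ft_force: [-0.6, -1.5, 4.7]
finger_gap: 22.2
grip_force: 79.4
```

```bash
python3 -m handwheel '{"series": [[[0.1,0,-0.05,0,0,0,0.1],[0.15,0,-0.05,0,0,0,0.1],[0.15,0,-0.05,0,0,0,0.1]]]}'; python3 -m handwheel '{"series": [[[0.1,0,0,0,0,0,0.1],[0.1,0,0,0,0,0,0.1],[0.1,0,0,0,0,0,0.1]]]}'; python3 -m handwheel '{"series": [[[0.1,0,0,0,0,0,0.1],[0.1,0,0,0,0,0,0.1],[0.1,0,0,0,0,0,0.1]]]}'
```

```text
time: 19.7
tool_pos: [476.1, -259.7, 37.2]
tcp_rot: [-180.0, 0.0, 96.9]
ft_force: [-0.3, -1.6, 1.8]
finger_gap: 22.6
grip_force: 79.2
time: 20.08
tool_pos: [476.0, -258.6, 37.2]
tcp_rot: [-180.0, -0.0, 96.9]
ft_force: [1.3, -2.8, -0.8]
finger_gap: 22.1
grip_force: 79.0
time: 20.45
tool_pos: [475.9, -257.6, 37.3]
tcp_rot: [-180.0, -0.0, 96.9]
ft_force: [-0.3, -4.5, -1.6]
finger_gap: 22.7
grip_force: 78.9
```

```bash
python3 -m handwheel '{"series": [[[0.1,0,0,0,0,0,0.1],[0.15,0,0,0,0,0,0.1],[0.15,0,0,0,0,0,0.1]]]}'; python3 -m handwheel '{"series": [[[0.1,0,0,0,0,0,0.1],[0.15,0,0,0,0,0,0.1],[0.15,0,0,0,0,0,0.1]]]}'
```

```text
time: 20.82
tool_pos: [475.8, -256.2, 37.3]
tcp_rot: [-180.0, 0.0, 96.9]
ft_force: [0.4, -4.4, -1.4]
finger_gap: 22.5
grip_force: 78.8
time: 21.2
tool_pos: [475.6, -254.7, 37.3]
tcp_rot: [-180.0, 0.0, 96.9]
ft_force: [0.7, -5.1, -2.3]
finger_gap: 22.7
grip_force: 78.8
```

```bash
python3 -m handwheel '{"series": [[[0.15,0,0.02,0,0,0,0.1],[0.3,0,0.02,0,0,0,0.1],[0.3,0,0.02,0,0,0,0.1]]]}'; python3 -m handwheel '{"series": [[[0.1,0,0,0,0,0,0.1],[0.2,0,0,0,0,0,0.1],[0.2,0,0,0,0,0,0.1]]]}'
```

```text
time: 21.58
tool_pos: [475.3, -251.9, 37.2]
tcp_rot: [180.0, 0.0, 96.9]
ft_force: [0.9, -5.9, -2.0]
finger_gap: 23.0
grip_force: 78.8
time: 21.95
tool_pos: [475.1, -250.1, 37.3]
tcp_rot: [180.0, 0.0, 96.9]
ft_force: [1.0, -7.2, -2.7]
finger_gap: 22.6
grip_force: 78.7
```

```bash
python3 -m handwheel '{"series": [[[0.1,0,0.02,0,0,0,0.1],[0.2,0,0.02,0,0,0,0.1],[0.2,0,0.02,0,0,0,0.1]]]}'; python3 -m handwheel '{"series": [[[-0.5,0,0,0,0,0,0.1],[-2,0,0,0,0,0,0.1],[-5.6,0,0,0,0,0,0.1],[-5.6,0,-2,0,0,0,0.1],[-5.6,0,-6,0,0,0,0.1],[-3,0,-6.5,0,0,0,0.1],[3,0,-6.5,0,0,0,0.1],[9,0,-6.5,0,0,0,0.1],[15,0,-6.5,0,0,0,0.1],[21,0,-6.5,0,0,0,0.1],[23.3,0,-6.5,0,0,0,0.1],[23.3,0,-6.5,0,0,0,0.1]]]}'; python3 -m handwheel '{"series": [[[0,0,4,0,0,0,0.1],[0,0,6.4,0,0,0,0.1],[0,0,6.4,0,0,0,0.1],[0,0,6.4,0,0,0,0.1]]]}'
```

```text
time: 22.32
tool_pos: [475.0, -248.3, 37.2]
tcp_rot: [180.0, 0.1, 96.9]
ft_force: [1.0, -7.2, -2.8]
finger_gap: 22.5
grip_force: 78.7
time: 23.82
tool_pos: [446.7, -14.9, 102.4]
tcp_rot: [180.0, -0.0, 97.1]
ft_force: [0.3, -1.2, 0.3]
finger_gap: 22.5
grip_force: 78.8
time: 24.32
tool_pos: [447.7, -17.2, 39.1]
tcp_rot: [179.9, 0.0, 96.8]
ft_force: [0.3, -0.2, -1.4]
finger_gap: 23.0
grip_force: 78.8
```

```bash
python3 -m handwheel '{"series": [[[-1,0,0,0,0,0,0.1],[-1.6,0,0,0,0,0,0.1],[-1.9,0,0,0,0,0,0.1],[-2.3,0,0,0,0,0,0.1],[-2.7,0,0,0,0,0,0.1],[-2.7,0,0,0,0,0,0.1]]]}'; python3 -m handwheel '{"series": [[[-0.2,0,0.06,0,0,0,0.1],[-0.5,0,0.12,0,0,0,0.1],[-0.7,0,0.12,0,0,0,0.1],[-0.7,0,0.12,0,0,0,0.1]]]}';  python3 -m handwheel '{"series": [[[-0.1,0,0,0,0,0,0.1],[-0.2,0,0,0,0,0,0.1],[-0.2,0,0,0,0,0,0.1]]]}'
```

```text
time: 25.08
tool_pos: [450.1, -43.4, 38.0]
tcp_rot: [-180.0, -0.0, 96.9]
ft_force: [0.6, 0.4, -1.5]
finger_gap: 22.5
grip_force: 78.8
time: 25.58
tool_pos: [451.3, -50.4, 37.0]
tcp_rot: [180.0, 0.0, 96.9]
ft_force: [0.6, -0.0, 1.6]
finger_gap: 22.7
grip_force: 79.1
time: 25.95
tool_pos: [451.4, -52.2, 36.9]
tcp_rot: [180.0, 0.0, 96.9]
ft_force: [-0.2, -0.2, 2.5]
finger_gap: 22.9
grip_force: 79.2
```

```bash
python3 -m handwheel '{"series": [[[-0.1,0,0,0,0,0,0.1],[-0.2,0,0,0,0,0,0.1],[-0.2,0,0,0,0,0,0.1]]]}'; python3 -m handwheel '{"series": [[[-0.1,0,0,0,0,0,0.1],[-0.15,0,0,0,0,0,0.1],[-0.15,0,0,0,0,0,0.1]]]}';  python3 -m handwheel '{"series": [[[-0.1,0,-0.02,0,0,0,0.1],[-0.1,0,-0.02,0,0,0,0.1],[-0.1,0,-0.02,0,0,0,0.1]]]}'
```

```text
time: 26.32
tool_pos: [451.7, -54.2, 36.9]
tcp_rot: [180.0, 0.0, 96.9]
ft_force: [-0.0, 0.7, 4.0]
finger_gap: 22.5
grip_force: 79.2
time: 26.7
tool_pos: [451.8, -55.7, 36.9]
tcp_rot: [180.0, 0.0, 96.9]
ft_force: [0.2, 0.2, 4.6]
finger_gap: 22.2
grip_force: 79.4
time: 27.08
tool_pos: [451.7, -56.5, 36.9]
tcp_rot: [-180.0, -0.0, 96.9]
ft_force: [0.2, 2.8, 4.3]
finger_gap: 22.4
grip_force: 79.3
```

```bash
python3 -m handwheel '{"series": [[[-0.1,0,-0.03,0,0,0,0.1],[-0.15,0,-0.03,0,0,0,0.1],[-0.15,0,-0.03,0,0,0,0.1]]]}'; python3 -m handwheel '{"series": [[[-0.1,0,0,0,0,0,0.1],[-0.1,0,0,0,0,0,0.1],[-0.1,0,0,0,0,0,0.1]]]}';  python3 -m handwheel '{"series": [[[-0.08,0,0,0,0,0,0.1],[-0.08,0,0,0,0,0,0.1],[-0.08,0,0,0,0,0,0.1]]]}'
```

```text
time: 27.45
tool_pos: [451.6, -57.5, 37.0]
tcp_rot: [-180.0, -0.1, 96.9]
ft_force: [-1.0, 5.7, 4.3]
finger_gap: 22.4
grip_force: 79.3
time: 27.82
tool_pos: [451.7, -58.4, 37.0]
tcp_rot: [-180.0, -0.1, 96.9]
ft_force: [-0.3, 5.9, 3.2]
finger_gap: 22.4
grip_force: 79.4
time: 28.2
tool_pos: [451.7, -59.1, 37.0]
tcp_rot: [-180.0, -0.1, 96.9]
ft_force: [-1.4, 6.6, 4.5]
finger_gap: 22.2
grip_force: 79.4
```

```bash
python3 -m handwheel '{"series": [[[-0.1,0,-0.03,0,0,0,0.1],[-0.15,0,-0.03,0,0,0,0.1],[-0.15,0,-0.03,0,0,0,0.1]]]}'; python3 -m handwheel '{"series": [[[-0.1,0,0,0,0,0,0.1],[-0.2,0,0,0,0,0,0.1],[-0.2,0,0,0,0,0,0.1]]]}';  python3 -m handwheel '{"series": [[[-0.1,0,0,0,0,0,0.1],[-0.15,0,0,0,0,0,0.1],[-0.15,0,0,0,0,0,0.1]]]}'
```

```text
time: 28.58
tool_pos: [451.7, -60.5, 37.1]
tcp_rot: [-179.9, -0.1, 96.9]
ft_force: [-0.3, 7.4, 3.4]
finger_gap: 22.6
grip_force: 79.3
time: 28.95
tool_pos: [451.9, -62.4, 37.0]
tcp_rot: [-179.9, -0.1, 96.9]
ft_force: [-0.8, 7.6, 3.3]
finger_gap: 22.7
grip_force: 79.3
time: 29.32
tool_pos: [452.1, -63.7, 37.1]
tcp_rot: [-179.9, -0.1, 96.9]
ft_force: [-0.8, 8.2, 3.5]
finger_gap: 22.6
grip_force: 79.4
```

```bash
python3 -m handwheel '{"series": [[[-0.1,0,-0.04,0,0,0,0.1],[-0.15,0,-0.04,0,0,0,0.1],[-0.15,0,-0.04,0,0,0,0.1]]]}'; python3 -m handwheel '{"series": [[[-0.1,0,0,0,0,0,0.1],[-0.1,0,0,0,0,0,0.1],[-0.1,0,0,0,0,0,0.1]]]}';  python3 -m handwheel '{"series": [[[-0.08,0,0,0,0,0,0.1],[-0.08,0,0,0,0,0,0.1],[-0.08,0,0,0,0,0,0.1]]]}'
```

```text
time: 29.7
tool_pos: [451.9, -65.1, 37.1]
tcp_rot: [-179.9, -0.1, 96.9]
ft_force: [-1.1, 7.6, 1.6]
finger_gap: 23.0
grip_force: 79.1
time: 30.08
tool_pos: [452.0, -66.1, 37.1]
tcp_rot: [-179.9, -0.1, 96.9]
ft_force: [-1.5, 7.5, 1.6]
finger_gap: 22.3
grip_force: 79.1
time: 30.45
tool_pos: [452.1, -66.8, 37.1]
tcp_rot: [-179.9, -0.2, 96.9]
ft_force: [-1.4, 7.7, 0.7]
finger_gap: 22.6
grip_force: 79.2
```

```bash
python3 -m handwheel '{"series": [[[-0.1,0,0,0,0,0,0.1],[-0.15,0,0,0,0,0,0.1],[-0.15,0,0,0,0,0,0.1]]]}'; python3 -m handwheel '{"series": [[[-0.08,0,0,0,0,0,0.1],[-0.08,0,0,0,0,0,0.1],[-0.08,0,0,0,0,0,0.1]]]}'
```

```text
time: 30.82
tool_pos: [452.2, -68.1, 37.1]
tcp_rot: [-179.9, -0.2, 96.9]
ft_force: [-1.0, 10.3, 1.6]
finger_gap: 22.3
grip_force: 79.2
time: 31.2
tool_pos: [452.3, -69.0, 37.1]
tcp_rot: [-179.9, -0.2, 96.9]
ft_force: [-1.1, 9.1, 1.8]
finger_gap: 22.4
grip_force: 79.2
```

```bash
python3 -m handwheel '{"series": [[[0.5,0,0,0,0,0,0.1],[3,0,0,0,0,0,0.1],[6.2,0,0,0,0,0,0.1],[6.2,0,-2,0,0,0,0.1],[6.2,0,-6,0,0,0,0.1],[3,0,-6.5,0,0,0,0.1],[-3,0,-6.5,0,0,0,0.1],[-9,0,-6.5,0,0,0,0.1],[-15,0,-6.5,0,0,0,0.1],[-21,0,-6.5,0,0,0,0.1],[-23.4,0,-6.5,0,0,0,0.1],[-23.4,0,-6.5,0,0,0,0.1]]]}'; python3 -m handwheel '{"series": [[[0,0,4,0,0,0,0.1],[0,0,6.43,0,0,0,0.1],[0.8,0,6.43,0,0,0,0.1],[1.8,0,6.43,0,0,0,0.1],[2.4,0,6.46,0,0,0,0.1],[2.7,0,6.46,0,0,0,0.1],[3,0,6.46,0,0,0,0.1],[3,0,6.46,0,0,0,0.1]]]}'
```

```text
time: 32.7
tool_pos: [480.7, -304.5, 102.3]
tcp_rot: [-179.9, 0.0, 96.7]
ft_force: [-0.4, 0.1, -1.2]
finger_gap: 22.4
grip_force: 78.8
time: 33.7
tool_pos: [478.0, -272.9, 38.6]
tcp_rot: [180.0, 0.0, 96.9]
ft_force: [-0.1, -0.0, -0.7]
finger_gap: 22.7
grip_force: 78.8
```

```bash
python3 -m handwheel '{"series": [[[0.4,0,0.07,0,0,0,0.1],[0.8,0,0.14,0,0,0,0.1],[1.1,0,0.14,0,0,0,0.1],[1.1,0,0.14,0,0,0,0.1]]]}'; python3 -m handwheel '{"series": [[[0.2,0,0,0,0,0,0.1],[0.3,0,0,0,0,0,0.1],[0.3,0,0,0,0,0,0.1]]]}'; python3 -m handwheel '{"series": [[[0.2,0,0,0,0,0,0.1],[0.3,0,0,0,0,0,0.1],[0.3,0,0,0,0,0,0.1]]]}'
```

```text
time: 34.2
tool_pos: [476.7, -261.8, 37.2]
tcp_rot: [180.0, 0.0, 96.9]
ft_force: [0.2, -0.2, 1.3]
finger_gap: 22.3
grip_force: 79.2
time: 34.58
tool_pos: [476.3, -259.0, 37.1]
tcp_rot: [180.0, 0.0, 96.9]
ft_force: [-0.1, -0.1, 2.7]
finger_gap: 22.3
grip_force: 79.3
time: 34.95
tool_pos: [475.9, -256.0, 37.1]
tcp_rot: [180.0, 0.0, 96.9]
ft_force: [0.2, 0.7, 2.9]
finger_gap: 22.3
grip_force: 79.3
```

```bash
python3 -m handwheel '{"series": [[[0.1,0,0,0,0,0,0.1],[0.2,0,0,0,0,0,0.1],[0.2,0,0,0,0,0,0.1]]]}'; python3 -m handwheel '{"series": [[[0.1,0,-0.02,0,0,0,0.1],[0.2,0,-0.02,0,0,0,0.1],[0.2,0,-0.02,0,0,0,0.1]]]}'; python3 -m handwheel '{"series": [[[0.1,0,0,0,0,0,0.1],[0.15,0,0,0,0,0,0.1],[0.15,0,0,0,0,0,0.1]]]}'
```

```text
time: 35.33
tool_pos: [475.6, -254.0, 37.1]
tcp_rot: [180.0, 0.0, 96.9]
ft_force: [1.1, -0.2, 5.2]
finger_gap: 22.2
grip_force: 79.4
time: 35.7
tool_pos: [475.3, -252.0, 37.2]
tcp_rot: [-180.0, 0.0, 96.9]
ft_force: [-0.5, -0.9, 3.8]
finger_gap: 22.5
grip_force: 79.3
time: 36.08
tool_pos: [475.1, -250.8, 37.2]
tcp_rot: [180.0, 0.0, 96.9]
ft_force: [0.5, -3.4, 2.2]
finger_gap: 22.7
grip_force: 79.2
```

```bash
python3 -m handwheel '{"series": [[[0.1,0,0,0,0,0,0.1],[0.2,0,0,0,0,0,0.1],[0.2,0,0,0,0,0,0.1]]]}'; python3 -m handwheel '{"series": [[[0.1,0,0,0,0,0,0.1],[0.2,0,0,0,0,0,0.1],[0.2,0,0,0,0,0,0.1]]]}'; python3 -m handwheel '{"series": [[[0.1,0,0,0,0,0,0.1],[0.2,0,0,0,0,0,0.1],[0.2,0,0,0,0,0,0.1]]]}'
```

```text
time: 36.45
tool_pos: [474.9, -248.7, 37.2]
tcp_rot: [180.0, 0.0, 96.9]
ft_force: [0.2, -4.0, 0.5]
finger_gap: 22.6
grip_force: 79.2
time: 36.83
tool_pos: [474.7, -246.6, 37.2]
tcp_rot: [180.0, 0.0, 96.9]
ft_force: [0.1, -4.3, 1.7]
finger_gap: 22.4
grip_force: 79.1
time: 37.2
tool_pos: [474.5, -244.8, 37.2]
tcp_rot: [180.0, 0.0, 96.9]
ft_force: [1.5, -5.6, 1.6]
finger_gap: 22.6
grip_force: 79.1
```

```bash
python3 -m handwheel '{"series": [[[0.1,0,0,0,0,0,0.1],[0.2,0,0,0,0,0,0.1],[0.2,0,0,0,0,0,0.1]]]}'; python3 -m handwheel '{"series": [[[0.1,0,0,0,0,0,0.1],[0.2,0,0,0,0,0,0.1],[0.2,0,0,0,0,0,0.1]]]}'
```

```text
time: 37.58
tool_pos: [474.2, -242.9, 37.2]
tcp_rot: [180.0, 0.0, 96.9]
ft_force: [0.7, -5.7, 0.1]
finger_gap: 22.5
grip_force: 79.1
time: 37.95
tool_pos: [474.0, -241.0, 37.2]
tcp_rot: [180.0, 0.0, 96.9]
ft_force: [1.8, -6.2, 0.2]
finger_gap: 22.8
grip_force: 79.0
```

```bash
python3 -m handwheel '{"series": [[[0.1,0,0,0,0,0,0.1],[0.15,0,0,0,0,0,0.1],[0.15,0,0,0,0,0,0.1]]]}'; python3 -m handwheel '{"series": [[[-0.5,0,0,0,0,0,0.1],[-3,0,0,0,0,0,0.1],[-6.5,0,0,0,0,0,0.1],[-6.5,0,-2,0,0,0,0.1],[-6.5,0,-6,0,0,0,0.1],[-3,0,-6.5,0,0,0,0.1],[3,0,-6.5,0,0,0,0.1],[9,0,-6.5,0,0,0,0.1],[15,0,-6.5,0,0,0,0.1],[21,0,-6.5,0,0,0,0.1],[22.3,0,-6.5,0,0,0,0.1],[22.3,0,-6.5,0,0,0,0.1]]]}'; python3 -m handwheel '{"series": [[[0,0,4,0,0,0,0.1],[0,0,6.4,0,0,0,0.1],[-0.8,0,6.4,0,0,0,0.1],[-1.6,0,6.4,0,0,0,0.1],[-2.1,0,6.43,0,0,0,0.1],[-2.6,0,6.43,0,0,0,0.1],[-2.9,0,6.43,0,0,0,0.1],[-2.9,0,6.43,0,0,0,0.1]]]}'
```

```text
time: 38.33
tool_pos: [473.8, -239.8, 37.2]
tcp_rot: [180.0, 0.1, 96.9]
ft_force: [1.3, -7.2, -0.9]
finger_gap: 22.4
grip_force: 78.9
time: 39.83
tool_pos: [446.7, -16.8, 102.3]
tcp_rot: [-180.0, -0.0, 97.0]
ft_force: [0.3, -0.2, -0.8]
finger_gap: 23.0
grip_force: 78.8
time: 40.83
tool_pos: [450.7, -46.7, 38.1]
tcp_rot: [180.0, 0.0, 96.9]
ft_force: [-0.4, 0.7, -1.7]
finger_gap: 22.2
grip_force: 78.8
```

```bash
python3 -m handwheel '{"series": [[[-0.5,0,0.06,0,0,0,0.1],[-1,0,0.12,0,0,0,0.1],[-1.3,0,0.12,0,0,0,0.1],[-1.3,0,0.12,0,0,0,0.1]]]}'; python3 -m handwheel '{"series": [[[-0.2,0,0,0,0,0,0.1],[-0.3,0,0,0,0,0,0.1],[-0.3,0,0,0,0,0,0.1]]]}'; python3 -m handwheel '{"series": [[[-0.1,0,0,0,0,0,0.1],[-0.2,0,0,0,0,0,0.1],[-0.2,0,0,0,0,0,0.1]]]}'
```

```text
time: 41.32
tool_pos: [452.5, -59.9, 37.0]
tcp_rot: [180.0, 0.0, 96.9]
ft_force: [-0.1, -0.4, 2.1]
finger_gap: 22.4
grip_force: 79.2
time: 41.7
tool_pos: [452.8, -62.6, 37.0]
tcp_rot: [180.0, 0.0, 96.9]
ft_force: [0.5, -0.0, 4.9]
finger_gap: 22.7
grip_force: 79.4
time: 42.08
tool_pos: [453.0, -64.5, 37.0]
tcp_rot: [180.0, 0.0, 96.9]
ft_force: [-0.7, 1.4, 5.5]
finger_gap: 22.7
grip_force: 79.5
```

```bash
python3 -m handwheel '{"series": [[[-0.1,0,-0.06,0,0,0,0.1],[-0.15,0,-0.06,0,0,0,0.1],[-0.15,0,-0.06,0,0,0,0.1]]]}'; python3 -m handwheel '{"series": [[[-0.1,0,0,0,0,0,0.1],[-0.15,0,0,0,0,0,0.1],[-0.15,0,0,0,0,0,0.1]]]}'; python3 -m handwheel '{"series": [[[-0.1,0,0,0,0,0,0.1],[-0.1,0,0,0,0,0,0.1],[-0.1,0,0,0,0,0,0.1]]]}'
```

```text
time: 42.45
tool_pos: [452.6, -65.9, 37.1]
tcp_rot: [-180.0, -0.0, 96.9]
ft_force: [-0.2, -0.3, 2.6]
finger_gap: 22.3
grip_force: 79.3
time: 42.82
tool_pos: [452.8, -67.0, 37.1]
tcp_rot: [-180.0, -0.0, 96.9]
ft_force: [-0.7, 4.5, 2.2]
finger_gap: 22.3
grip_force: 79.2
time: 43.2
tool_pos: [453.0, -67.9, 37.1]
tcp_rot: [-180.0, -0.1, 96.9]
ft_force: [-0.7, 5.1, 2.3]
finger_gap: 22.2
grip_force: 79.2
```

```bash
python3 -m handwheel '{"series": [[[-0.1,0,0,0,0,0,0.1],[-0.15,0,0,0,0,0,0.1],[-0.15,0,0,0,0,0,0.1]]]}'; python3 -m handwheel '{"series": [[[-0.1,0,0,0,0,0,0.1],[-0.15,0,0,0,0,0,0.1],[-0.15,0,0,0,0,0,0.1]]]}'; python3 -m handwheel '{"series": [[[-0.1,0,0,0,0,0,0.1],[-0.15,0,0,0,0,0,0.1],[-0.15,0,0,0,0,0,0.1]]]}'
```

```text
time: 43.58
tool_pos: [453.1, -69.1, 37.1]
tcp_rot: [-180.0, -0.1, 96.9]
ft_force: [-1.3, 6.7, 2.3]
finger_gap: 22.5
grip_force: 79.3
time: 43.95
tool_pos: [453.3, -70.5, 37.1]
tcp_rot: [-180.0, -0.1, 96.9]
ft_force: [-0.2, 8.4, 2.9]
finger_gap: 22.5
grip_force: 79.3
time: 44.32
tool_pos: [453.4, -71.9, 37.1]
tcp_rot: [-180.0, -0.1, 96.9]
ft_force: [-0.2, 7.8, 2.9]
finger_gap: 22.5
grip_force: 79.3
```

```bash
python3 -m handwheel '{"series": [[[-0.1,0,-0.02,0,0,0,0.1],[-0.15,0,-0.02,0,0,0,0.1],[-0.15,0,-0.02,0,0,0,0.1]]]}'; python3 -m handwheel '{"series": [[[-0.1,0,0,0,0,0,0.1],[-0.12,0,0,0,0,0,0.1],[-0.12,0,0,0,0,0,0.1]]]}'; python3 -m handwheel '{"series": [[[-0.1,0,0,0,0,0,0.1],[-0.12,0,0,0,0,0,0.1],[-0.12,0,0,0,0,0,0.1]]]}'
```

```text
time: 44.7
tool_pos: [453.4, -73.3, 37.1]
tcp_rot: [-180.0, -0.1, 96.9]
ft_force: [-0.4, 8.5, 2.6]
finger_gap: 22.2
grip_force: 79.2
time: 45.08
tool_pos: [453.5, -74.4, 37.1]
tcp_rot: [-179.9, -0.1, 96.9]
ft_force: [-1.4, 9.2, 1.9]
finger_gap: 22.0
grip_force: 79.2
time: 45.45
tool_pos: [453.7, -75.5, 37.1]
tcp_rot: [-179.9, -0.1, 96.9]
ft_force: [-1.0, 9.7, 2.5]
finger_gap: 22.5
grip_force: 79.3
```

Both ends should now be near 4.7 mm. I'll check the right end by touch.

```bash
python3 -m handwheel '{"series": [[[0.5,0,0,0,0,0,0.1],[3.5,0,0,0,0,0,0.1],[7,0,0,0,0,0,0.1],[7,0,-2,0,0,0,0.1],[7,0,-6,0,0,0,0.1],[3,0,-6.5,0,0,0,0.1],[-3,0,-6.5,0,0,0,0.1],[-9,0,-6.5,0,0,0,0.1],[-15,0,-6.5,0,0,0,0.1],[-21,0,-6.5,0,0,0,0.1],[-22.7,0,-6.5,0,0,0,0.1],[-22.7,0,-6.5,0,0,0,0.1]]]}'; python3 -m handwheel '{"series": [[[0,0,4,0,0,0,0.1],[0,0,6.43,0,0,0,0.1],[0.8,0,6.43,0,0,0,0.1],[1.8,0,6.43,0,0,0,0.1],[2.4,0,6.46,0,0,0,0.1],[2.9,0,6.46,0,0,0,0.1],[3.6,0,6.53,0,0,0,0.1],[4.2,0,6.6,0,0,0,0.1],[4.6,0,6.6,0,0,0,0.1],[4.6,0,6.6,0,0,0,0.1]]]}'
```

```text
time: 46.95
tool_pos: [480.9, -303.0, 102.0]
tcp_rot: [-180.0, -0.0, 96.8]
ft_force: [-0.8, 0.9, -1.0]
finger_gap: 22.5
grip_force: 78.8
time: 48.2
tool_pos: [476.3, -256.4, 37.1]
tcp_rot: [180.0, 0.0, 96.9]
ft_force: [-1.0, 1.1, 5.6]
finger_gap: 22.6
grip_force: 79.6
```

```bash
python3 -m handwheel '{"series": [[[0.3,0,-0.05,0,0,0,0.1],[0.6,0,-0.05,0,0,0,0.1],[0.9,0,-0.05,0,0,0,0.1],[0.9,0,-0.05,0,0,0,0.1]]]}'; python3 -m handwheel '{"series": [[[0.2,0,0,0,0,0,0.1],[0.3,0,0,0,0,0,0.1],[0.3,0,0,0,0,0,0.1]]]}'; python3 -m handwheel '{"series": [[[0.1,0,0,0,0,0,0.1],[0.2,0,0,0,0,0,0.1],[0.2,0,0,0,0,0,0.1]]]}'
```

```text
time: 48.7
tool_pos: [474.8, -247.2, 37.1]
tcp_rot: [180.0, -0.0, 96.9]
ft_force: [0.3, 0.9, 6.3]
finger_gap: 22.2
grip_force: 79.4
time: 49.08
tool_pos: [474.6, -244.6, 37.1]
tcp_rot: [180.0, 0.0, 96.9]
ft_force: [-0.3, -0.6, 4.5]
finger_gap: 22.7
grip_force: 79.4
time: 49.45
tool_pos: [474.3, -242.8, 37.2]
tcp_rot: [180.0, 0.0, 96.9]
ft_force: [1.2, -3.2, 4.8]
finger_gap: 22.7
grip_force: 79.4
```

```bash
python3 -m handwheel '{"series": [[[0.1,0,-0.03,0,0,0,0.1],[0.2,0,-0.03,0,0,0,0.1],[0.3,0,-0.03,0,0,0,0.1],[0.3,0,-0.03,0,0,0,0.1]]]}'; python3 -m handwheel '{"series": [[[-0.5,0,0,0,0,0,0.1],[-3,0,0,0,0,0,0.1],[-6.5,0,0,0,0,0,0.1],[-6.5,0,-2,0,0,0,0.1],[-6.5,0,-6,0,0,0,0.1],[-3,0,-6.5,0,0,0,0.1],[3,0,-6.5,0,0,0,0.1],[9,0,-6.5,0,0,0,0.1],[15,0,-6.5,0,0,0,0.1],[21,0,-6.5,0,0,0,0.1],[27,0,-6.5,0,0,0,0.1],[27,0,-6.5,0,0,0,0.1]]]}'; python3 -c "
from h import *
st()"
```

```text
time: 49.95
tool_pos: [473.7, -239.7, 37.2]
tcp_rot: [-180.0, 0.0, 96.9]
ft_force: [1.4, -5.3, 3.4]
finger_gap: 22.6
grip_force: 79.2
time: 51.45
tool_pos: [439.6, 33.0, 101.9]
tcp_rot: [-179.9, -0.1, 97.2]
ft_force: [0.1, -0.2, -1.0]
finger_gap: 22.5
grip_force: 78.9
51.45 [439.61  33.   101.92] [-1.7991e+02 -1.2000e-01  9.7250e+01] [ 0.14 -0.17 -1.03] [-0.03 -0.02 -0.08] 22.5 78.9
```

```bash
python3 -m handwheel '{"series": [[[0,0,5,0,0,0,0.1],[0,0,8,0,0,0,0.1],[0,0,9.2,0,0,0,0.1],[0,0,9.3,0,0,0,0.1],[0,0,9.3,0,0,0,0.1],[0,0,9.3,0,0,0,0.1]]]}'; python3 -m handwheel '{"series": [[[0,0,0.05,0,0,0,0.1],[0,0,0.1,0,0,0,0.1],[0,0,0.1,0,0,0,0.1]]]}'
```

```text
time: 52.2
tool_pos: [442.7, 28.3, 10.6]
tcp_rot: [179.9, 0.0, 96.9]
ft_force: [0.4, 0.6, -0.6]
finger_gap: 22.6
grip_force: 78.9
time: 52.58
tool_pos: [441.5, 28.5, 8.3]
tcp_rot: [180.0, 0.0, 96.9]
ft_force: [-0.4, 0.1, -0.9]
finger_gap: 22.4
grip_force: 78.9
```

```bash
python3 -m handwheel '{"series": [[[0,0,0.08,0,0,0,0.1],[0,0,0.17,0,0,0,0.1],[0,0,0.17,0,0,0,0.1],[0,0,0.17,0,0,0,0.1]]]}'; python3 -m handwheel '{"series": [[[0,0,0,0,0,0,0.35],[0,0,0,0,0,0,0.5],[0,0,0,0,0,0,0.6],[0,0,0,0,0,0,0.6],[0,0,-1.5,0,0,0,0.6],[0,0,-5,0,0,0,0.6],[0,0,-11,0,0,0,0.6],[0,0,-15,0,0,0,0.6],[0,0,-15,0,0,0,0.6]]]}'
python3 - <<'E'
from h import *
d=snap('wrist','w6');e=snap('scene','s2')
p=proj(e,(464,-158,50)).astype(int)
a=cv2.resize(e["img"][p[1]-40:p[1]+40,p[0]-60:p[0]+60,::-1],(800-320,320),interpolation=cv2.INTER_CUBIC)
b=cv2.resize(d["img"][...,::-1],(480,280),interpolation=cv2.INTER_AREA)
cv2.imwrite('pics/f.png',np.vstack([a,b]))
E
```

```text
time: 53.08
tool_pos: [441.6, 28.5, 7.2]
tcp_rot: [-180.0, -0.0, 96.9]
ft_force: [-4.2, 0.2, 9.3]
finger_gap: 22.7
grip_force: 80.3
time: 54.2
tool_pos: [444.5, 28.3, 162.0]
tcp_rot: [179.5, 0.1, 96.9]
ft_force: [0.7, 0.1, -0.7]
finger_gap: 51.1
grip_force: 0.0
```

View pics/f.png

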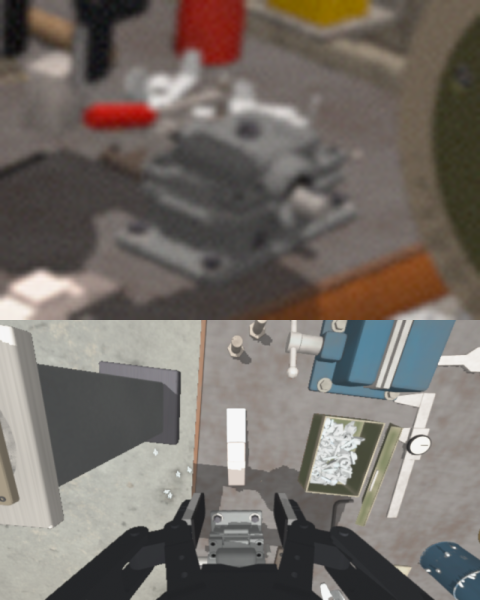

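The wedge lies flat on the bench at about (236,447) in the picture, clear of the hand. The cover stands raised with no visible tilt, and the bolts are still upright at (236,345) and (258,328).

```bash
python3 -m handwheel '{"series": [[[0,0,0,0,0,0,0.6],[0,0,0,0,0,0,0.6]]]}'; python3 -c "
from bench import r
print(r.hand_in())"
```

```text
time: 54.55
tool_pos: [440.6, 28.5, 155.3]
tcp_rot: [-179.9, -0.0, 96.9]
ft_force: [-0.5, 0.4, -0.6]
finger_gap: 51.1
grip_force: 0.0
the job is handed in; nothing more can be done
None
```

I handed in the job at 54.6 s: working the wedge from end to end raised both ends of the cover to about 4.5–5 mm (judged by feel), close to level, and the wedge lies flat on the bench; no verdict was shown.

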